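Set the thumbscrew of the cast clamp

ROBOT

A 6-joint arm with a two-finger parallel gripper is mounted at the origin on a cart in front of the work surface, level with it; the furniture and walls round the work are solid. World frame = base frame: x ahead of the robot, y to its left, z up, the work surface at z = 0. Lengths are in m, angles in rad, forces in N, time in s.
With the tool pointing down it reaches from about 0.325 to 1 m from the base axis. Payload 5.1 kg.
Tool frame: the origin (TCP) lies between the finger pads; the fingertips stand 14 mm ahead of it and the grasp point (between the pads) lies 5 mm behind it; z points along the fingers, y is the direction in which the jaws open and shut (so a half turn about z gives the same grasp; the last joint's range is limited). The gripper opens to 85 mm and grips with 20 to 120 N. Pads are 22 mm wide; open, the fingers measure 114 mm over their backs; the gripper's body (76 mm by 85 mm) begins 54 mm behind the grasp point. The pads swing forward as they close: fully open they stand 13 mm farther back than shut.
Start: joints at [-1.344, 0.124, 1.65, -0, 1.367, -0.083], TCP at [0.198, -0.619, 0.245] pointing down, gripper open.
Joint ranges: [-2.61, 2.61], [-1.02, 2.33], [0.03, 2.71], [-1.35, 4.49], [0.32, 2.68], [-2.91, 2.91]. Speed limits (rad/s): [2.57, 2.57, 3.14, 3.14, 3.14, 3.14].

INTERFACE

Orientations are given as [roll, pitch, yaw] about the fixed x, y, z axes, in that order (R = Rz(yaw) Ry(pitch) Rx(roll)).
In Python, from bench import ctrl gives the robot as it stands.
- The arm moves only by the tool carry_out, never from a script. Its argument "motion" is a list of rows, each a list of 7 numbers: the turn, a rotation vector about the tool's x, y, z in rad, then the shift along the tool's x, y, z in cm, then the opening in per cent of the stroke, from 0 (shut) to 100 (fully open). In form: [[ax, ay, az, tx, ty, tz, fingers], ...]. A call has 1 to 5 rows; each row shifts and turns the pose as measured when the row begins, along the tool's axes as they then stand; what a row does not reach is not made up. A row lasts 1/8 s, in which the tool goes at most 62.5 mm and 10.7 degrees, less where a joint would pass 70% of its speed; a pose out of reach is approached as far as the arm can. A call is refused whole if a number of a shift passes 6.25 or a number of a turn 0.188, either way. A call with a gripper value outside its range is refused whole. The fingers move at their own pace and stop on an object; the grip force is fixed at half the most. Time passes only in rows, so rows that do not move let the fingers close. It gives the time, the measured TCP pose, the force and the opening at its end, in the units of the state.
- ctrl.read_state(): the state, without advancing time (a new reading comes with each control period).
- ctrl.get_image(name): name is "side" or "top" or "wrist"; returns the picture (384x512x3 uint8, blue, green, red); there is no depth.
- ctrl.camera_model(name): a dict with "vfov" (degrees; the focal length in pixels is half the picture's height over the tangent of half this angle, whatever the lens; pixels are square), "cx", "cy" (the principal point, pixels), "k1" (the pictures are not rectified: a ray, as slopes to the right and down, at radius r is drawn at 1 + k1 r^2 times it, then the intrinsics apply), "position" and "orientation" of the camera in the world; the wrist camera has in their place "mount" (4x4, takes a point from camera to tool coordinates, whose origin is the TCP and whose axes are the flange's). Camera axes: x right, y down, z forward; pixel columns grow to the right and rows downward; lengths in m; the calibration is good to about 2 mm. A picture is of the moment at which its call begins: read the wrist's pose just before it. camera_model takes no time and is no camera call.
- ctrl.job_done(): hands the job in, once; it reports no verdict.
The state is a dict: "time_s": time; "joint_pos": joint angles; "qvel": joint speeds; "joint_torque": joint torques, N m; "tool_pos": TCP position; "tcp_rot": TCP orientation; "wrist_force": force on the tool from outside, world axes, zero at the start; "torque": the same for the moment, N m; "finger_gap": opening from 0.0 (shut) to 1.0 (fully open).
Only numpy, scipy, OpenCV 4.12 (cv2) and the standard library are available. Lean on these libraries where they do the work, as an engineer would, in place of code of your own. Each camera call takes 0.05 s, during which the arm holds its last target.

TASK

A plaster dental cast sits in the small blue-bridged clamp. Turn the clamp's black thumbscrew clockwise (seen from above) until it seats hard on its stop, then back it off a quarter turn anticlockwise, so that the pad is just clear of the teeth, and keep hold of it: the program finishes with the thumbscrew still gripped between the fingers at that setting. Leave the cast and the things standing round the clamp where they are.

Things in the scene. Friction and masses are not known exactly. Their poses are not given: they have to be found in the camera images.
- clamp: Cast clamp, fixed to the worktop: grey base 100 x 130 x 12 mm (x, y, z), 12 mm steel pillars at y = -50 and +50 mm, blue bridge 28 x 126 mm from 77 to 91 mm high, cap nuts over the pillars to 96 mm, brass boss of 26 mm diameter in the middle to 95 mm. Origin: centre of the underside, z up; the screw's axis is the vertical through it. Its yaw varies.
- wing (a point): Centre of the thumbscrew's wing: a flat upright black bar 44 mm long, 10 mm thick (grip across this, from above), 24 mm tall (12 each way), yellow line on top of one end. Only the 8 mm shaft shows below it, 22 mm down to the boss. Height 129 mm when seated, plus 0.8 mm per rad unscrewed. The point turns with the screw: x along the wing towards the yellow line, z up.
- thumbscrew (a joint): Angle of the thumbscrew in rad, growing clockwise seen from above. 0 = seated on a hard stop; negative = unscrewed (a quarter turn is -1.57), at most -3.0; starts between -2.6 and -1.1. The wing's direction in the world is the clamp's yaw minus this value. Friction about 0.06 N m; it stays where it is left.
- cast_lower: Tan plaster dental cast, 58 x 64 x 28 mm, loose in the clamp's nest, under the pad. Origin: centre of its underside.
- cast_upper: Cream plaster dental cast, 65 x 62 x 28 mm, loose on the worktop near the clamp; to be left alone. Origin: centre of its underside.
- dappen_dish: Small clear eight-sided glass dish, 31 mm across, 26 mm tall, loose on the worktop near the clamp; to be left alone. Origin: centre of its underside.
- impression_tray: Steel impression tray, 85 x 79 x 18 mm, loose on the worktop near the clamp; to be left alone. Origin: centre of its underside.
Not all that is in view belongs to the job. What is shaped like the cast_lower but green or red is not meant.

How it is judged:
On the way, in this order (a step that is already met when the one before it is completed fails the run):
1. the thumbscrew is turned clockwise until it seats on its stop (value of joint thumbscrew above -0.08 rad), for 0.2 s.
2. it is backed off a quarter turn, within 15 degrees, gripped by the fingers (value of joint thumbscrew between -1.83 and -1.31 rad and contact force between the fingers and thumbscrew above 2 N), for 0.2 s.
At the end, for the whole second after the job is handed in: After seating (within 0.08 rad of the stop), the thumbscrew rests 75 to 105 degrees (1.31 to 1.83 rad) back from the stop, not turning, held by the fingers with over 2 N; the clamped cast is within 12 mm of the clamp's centre; other cast, dish and tray within 20 mm of their starts (all of step 2 and velocity of joint thumbscrew between -0.1 and 0.1 rad/s and horizontal distance between cast_lower and clamp below 0.012 m and distance of each of cast_upper, dappen_dish, impression_tray from where it was at the start of the episode below 0.02 m); the arm keeps its last pose, push and grip.
It fails at once if the cast in the clamp is pushed out of its place (distance of cast_lower from where it was at the start of the episode above 0.012 m).
It fails at once if the other cast, the dish or the tray is knocked away (distance of any of cast_upper, dappen_dish, impression_tray from where it was at the start of the episode above 0.02 m).
It also fails if it takes over 61 s, if anything falls off the work surface, if the arm or the gripper's body presses on something with over 40 N, if the wrist force passes 120 N, or if a joint passes its speed limit or range.

## Working session

There is one attempt and no reset: what is moved stays moved. The work goes in short steps, Python scripts to look and compute and a tool call to move; the robot and the scene stay as the last step left them, time stands still between calls to the robot, and variables do not carry over. Pictures are saved under pics/ and viewed, and the job is handed in when it is done.

Besides the shell and the picture viewer there is one more tool, called by a JSON object that holds its "method" and its "body". carry_out: Moves the arm, as the interface text tells. Its arguments: {"type":"object","properties":{"motion":{"type":"array","items":{"type":"array","items":{"type":"number"}}}},"required":["motion"]}

```bash
mkdir -p pics; cat > h.py <<'E'
import numpy as np,cv2
from bench import ctrl
from scipy.spatial.transform import Rotation as R
E
python3 - <<'E'
from h import *
s=ctrl.read_state(); print({k:np.round(v,3).tolist() for k,v in s.items()})
for n in ("side","top","wrist"):
    cv2.imwrite(f"pics/{n}0.png",ctrl.get_image(n)); print(n,ctrl.camera_model(n))
E
```

```text
{'time_s': 0.0, 'joint_pos': [-1.344, 0.125, 1.652, 0.0, 1.367, -0.083], 'qvel': [0.0, 0.0, -0.001, 0.001, -0.001, -0.0], 'joint_torque': [-0.001, -42.361, -36.546, -0.0, 0.007, 0.0], 'tool_pos': [0.198, -0.619, 0.244], 'tcp_rot': [-3.14, -0.0, 0.31], 'wrist_force': [-0.451, 0.15, -0.173], 'torque': [0.045, -0.032, -0.019], 'finger_gap': 0.997}
side {'vfov': 44.60078116438814, 'cx': 255.68510862542144, 'cy': 188.43595339401284, 'k1': -0.09971407930804402, 'position': array([0.33616456, 0.83376065, 0.66919293]), 'orientation': array([-2.21369815,  0.01025106, -2.9622121 ])}
top {'vfov': 43.20201123970044, 'cx': 253.3317708350476, 'cy': 185.49529328579146, 'k1': 0.06572030597105155, 'position': array([0.24782457, 0.06668861, 1.34154447]), 'orientation': array([-2.94965368,  0.01019835, -1.57923563])}
wrist {'vfov': 59.93742724070119, 'cx': 256.10477882726144, 'cy': 186.58221027485962, 'k1': -0.04315659013965519, 'mount': array([[-9.50065598e-05, -9.52496642e-01, -3.04549074e-01,
         7.82832909e-02],
       [ 9.99999808e-01, -2.76787437e-04,  5.53712282e-04,
         1.27623782e-03],
       [-6.11704447e-04, -3.04548963e-01,  9.52496486e-01,
        -1.29440689e-01],
       [ 0.00000000e+00,  0.00000000e+00,  0.00000000e+00,
         1.00000000e+00]])}
```

View pics/top0.png

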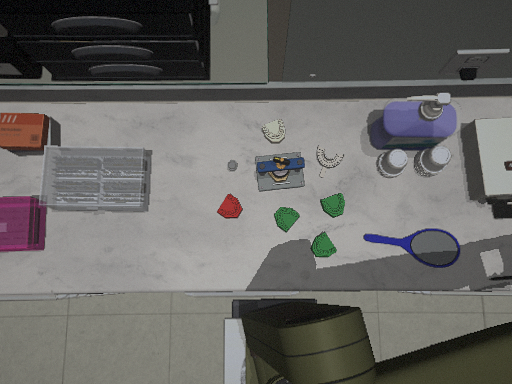

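View pics/side0.png

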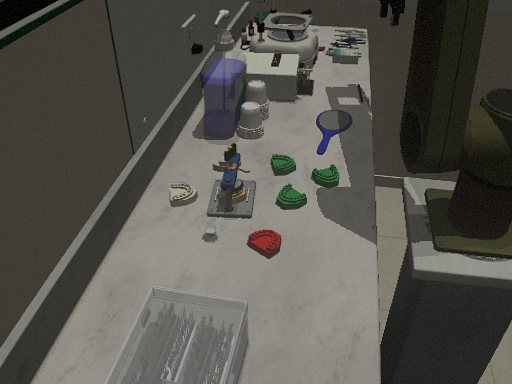

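View pics/wrist0.png

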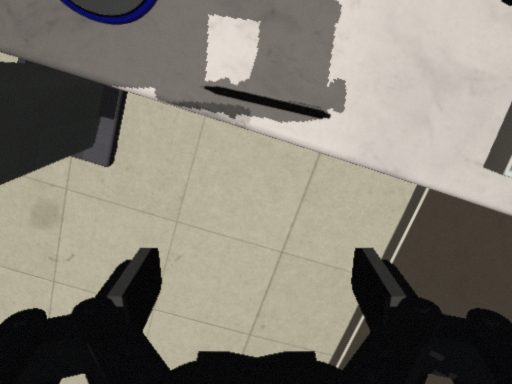

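The top view shows the clamp near (280,168), with the blue bridge along image horizontal, the dish at (232,165), the tray at (328,157) and the cream cast at (274,130). Next I'll zoom in on the clamp.

```bash
cat >> h.py <<'E'
def K(m):
    f=192/np.tan(np.radians(m['vfov'])/2); return f
def campose(n,s=None):
    m=ctrl.camera_model(n)
    if n!='wrist': return m,R.from_euler('xyz',m['orientation']).as_matrix(),np.array(m['position'])
    M=np.array(m['mount']); Rt=R.from_euler('xyz',s['tcp_rot']).as_matrix()
    return m,Rt@M[:3,:3],Rt@M[:3,3]+np.array(s['tool_pos'])
def proj(n,P,s=None):
    m,Rc,p=campose(n,s); c=(np.atleast_2d(P)-p)@Rc; a=c[:,:2]/c[:,2:]
    r2=(a**2).sum(1,keepdims=True); a=a*(1+m['k1']*r2)
    return a*K(m)+[m['cx'],m['cy']]
def back(n,uv,z,s=None):
    m,Rc,p=campose(n,s); d=(np.array(uv,float)-[m['cx'],m['cy']])/K(m); a=d.copy()
    for _ in range(20): a=d/(1+m['k1']*(a@a))
    r=Rc@np.array([a[0],a[1],1]); return p+r*(z-p[2])/r[2]
E
python3 - <<'E'
from h import *
a=cv2.imread('pics/top0.png')[120:210,220:350]; b=cv2.imread('pics/side0.png')[130:260,150:280]
cv2.imwrite('pics/t0z.png',cv2.resize(a,None,fx=6,fy=6,interpolation=cv2.INTER_CUBIC))
cv2.imwrite('pics/s0z.png',cv2.resize(b,None,fx=4.6,fy=4.6,interpolation=cv2.INTER_CUBIC))
for uv in [(280,165),(255,160),(305,157)]: print(back('top',uv,0.09))
E
```

```text
[0.54571588 0.00629417 0.09      ]
[0.56008289 0.07238677 0.09      ]
[ 0.56676532 -0.06038768  0.09      ]
```

View pics/t0z.png

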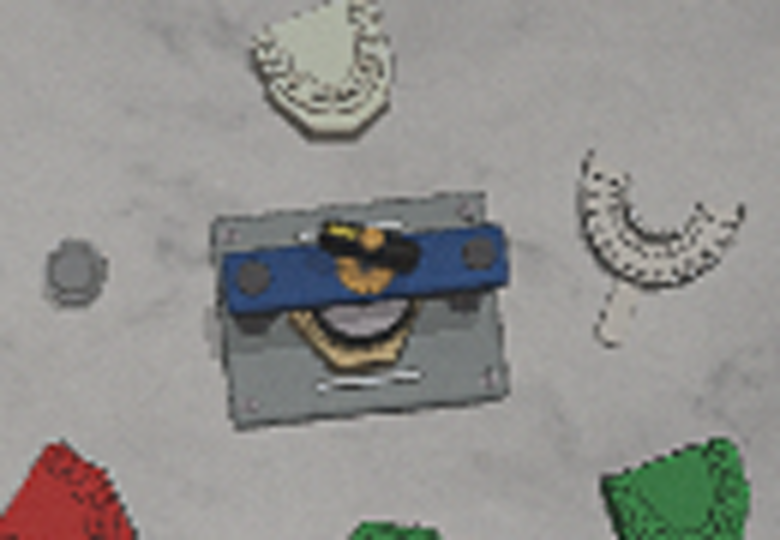

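View pics/s0z.png

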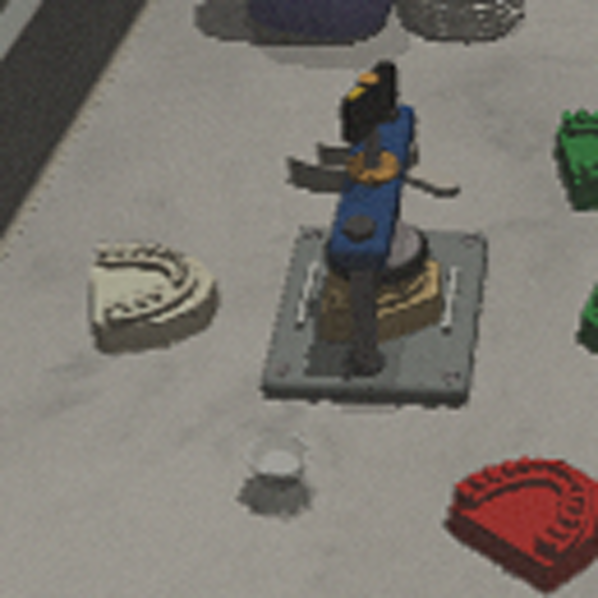

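```bash
python3 - <<'E'
from h import *
o=lambda u,v:((u+.5)/6-.5+220,(v+.5)/6-.5+120)
n=[back('top',o(*p),.096) for p in [(253,277),(479,254)]]
c=[back('top',o(*p),.012) for p in [(213,220),(485,193),(509,396),(237,428)]]
w=[back('top',o(*p),.143) for p in [(322,237),(413,255),(373,238)]]
print(n,np.mean(n,0)); print(np.mean(c,0))
for a,b in [(n[1],n[0]),(c[1],c[0]),(c[2],c[3])]: d=b-a; print('yaw',np.arctan2(-d[0],d[1]),np.linalg.norm(d))
print(w, np.mean(w[:2],0)); d=w[0]-w[1]; print(np.arctan2(d[1],d[0]),np.linalg.norm(d))
for q in [(75,272),(330,70),(655,230)]: print(back('top',o(*q),.02))
E
```

```text
[array([0.54278992, 0.05470319, 0.096     ]), array([ 0.55205834, -0.04471812,  0.096     ])] [0.54742413 0.00499253 0.096     ]
[0.54696343 0.00360064 0.012     ]
yaw 0.09295498852323938 0.09985239692956283
yaw 0.09046126910776552 0.12874786659252554
yaw 0.10881795994323619 0.1272810274093555
[array([0.5487407 , 0.02571457, 0.143     ]), array([ 0.54046353, -0.01263472,  0.143     ]), array([0.54805915, 0.00412843, 0.143     ])] [0.54460212 0.00653993 0.143     ]
1.3582209803710115 0.03923238086606403
[0.56407896 0.13700194 0.02      ]
[0.66073899 0.01644813 0.02      ]
[ 0.58116204 -0.1336723   0.02      ]
```

```bash
cat >> h.py <<'E'
def plan(tgt,yaw,n=5,step=.055,ts=.16):
    s=ctrl.read_state(); p=np.array(s['tool_pos']); Rt=R.from_euler('xyz',s['tcp_rot'])
    Rg=R.from_euler('xyz',[np.pi,0,yaw])
    print('t',round(s['time_s'],2),'pos',p.round(4),'rot',np.round(s['tcp_rot'],3),'gap',round(s['finger_gap'],3),'F',np.round(s['wrist_force'],1),'T',np.round(s['torque'],2))
    for _ in range(n):
        d=np.array(tgt)-p; L=np.linalg.norm(d); d=d*min(1,step/max(L,1e-9))
        rv=(Rt.inv()*Rg).as_rotvec(); A=np.linalg.norm(rv); rv=rv*min(1,ts/max(A,1e-9))
        print(np.round(rv,3).tolist(),np.round(Rt.inv().apply(d)*100,2).tolist())
        p=p+d; Rt=Rt*R.from_rotvec(rv)
E
python3 -c "
from h import *
plan((0.38,-0.3,0.29),0.9)"
```

```text
t 0.15 pos [ 0.198  -0.6186  0.2443] rot [-3.14 -0.    0.31] gap 0.999 F [-0.8  1.  -0.1] T [-0.02 -0.03 -0.04]
[-0.0, -0.0, -0.16] [4.02, -3.69, -0.67]
[-0.0, -0.0, -0.16] [4.56, -3.0, -0.67]
[-0.0, -0.0, -0.16] [4.98, -2.24, -0.68]
[-0.0, -0.0, -0.11] [5.27, -1.41, -0.68]
[0.0, -0.0, -0.0] [5.4, -0.83, -0.68]
```

{"method": "carry_out", "body": {"motion": [[0, 0, -0.16, 4.0, -3.7, -0.7, 100], [0, 0, -0.16, 4.6, -3.0, -0.7, 100], [0, 0, -0.16, 5.0, -2.2, -0.7, 100], [0, 0, -0.11, 5.3, -1.4, -0.7, 100], [0, 0, 0, 5.4, -0.8, -0.7, 100]]}}

```text
time_s: 0.78
tool_pos: [0.3335, -0.3755, 0.2772]
tcp_rot: [-3.136, -0.004, 0.913]
wrist_force: [0.2, -0.2, 0.9]
finger_gap: 1.002
```

```bash
python3 -c "
from h import *
plan((0.547,-0.06,0.29),1.36,6)"
```

```text
t 0.78 pos [ 0.3335 -0.3755  0.2772] rot [-3.136 -0.004  0.913] gap 1.002 F [ 0.2 -0.2  0.9] T [-0.02 -0.02 -0.02]
[-0.002, -0.002, -0.16] [5.49, -0.35, -0.16]
[-0.002, -0.002, -0.16] [5.47, 0.53, -0.17]
[-0.001, -0.002, -0.127] [5.32, 1.4, -0.18]
[-0.0, -0.0, -0.0] [5.1, 2.06, -0.19]
[-0.0, -0.0, -0.0] [5.1, 2.06, -0.19]
[-0.0, -0.0, -0.0] [5.1, 2.06, -0.19]
```

{"method": "carry_out", "body": {"motion": [[0, 0, -0.16, 5.5, -0.3, -0.2, 100], [0, 0, -0.16, 5.5, 0.5, -0.2, 100], [0, 0, -0.13, 5.3, 1.4, -0.2, 100], [0, 0, 0, 5.1, 2.1, -0.2, 100], [0, 0, 0, 5.1, 2.1, -0.2, 100]]}}

```text
time_s: 1.4
tool_pos: [0.4894, -0.1379, 0.2888]
tcp_rot: [-3.141, -0.005, 1.377]
wrist_force: [0.7, -1.8, 0.6]
finger_gap: 1.0
```

```bash
python3 -c "
from h import *
plan((0.547,-0.02,0.27),1.36,5)"
```

```text
t 1.4 pos [ 0.4894 -0.1379  0.2888] rot [-3.141 -0.005  1.377] gap 1.0 F [ 0.7 -1.8  0.6] T [-0.08  0.    0.09]
[-0.001, -0.005, 0.017] [5.26, 1.4, 0.81]
[0.0, 0.0, 0.0] [5.28, 1.31, 0.78]
[-0.0, -0.0, -0.0] [2.17, 0.54, 0.32]
[-0.0, -0.0, -0.0] [0.0, 0.0, 0.0]
[-0.0, -0.0, -0.0] [0.0, 0.0, 0.0]
```

{"method": "carry_out", "body": {"motion": [[0, 0, 0, 5.3, 1.4, 0.8, 100], [0, 0, 0, 5.3, 1.3, 0.8, 100], [0, 0, 0, 2.2, 0.5, 0.3, 100], [0, 0, 0, 0, 0, 0, 100], [0, 0, 0, 0, 0, 0, 100]]}}

```text
time_s: 2.02
tool_pos: [0.5471, -0.0111, 0.2687]
tcp_rot: [-3.139, -0.005, 1.383]
wrist_force: [-0.2, -0.6, 0.0]
finger_gap: 1.003
```

```bash
python3 -c "
from h import *
import json
plan((0.547,0.005,0.25),1.36,1)
s=ctrl.read_state(); im=ctrl.get_image('wrist'); cv2.imwrite('pics/w1.png',im)
json.dump({k:np.array(s[k]).tolist() for k in('tool_pos','tcp_rot')},open('w1.json','w'))
"
```

```text
t 2.02 pos [ 0.5471 -0.0111  0.2687] rot [-3.139 -0.005  1.383] gap 1.003 F [-0.2 -0.6  0. ] T [0.04 0.04 0.02]
[-0.002, -0.005, 0.023] [1.57, -0.31, 1.88]
```

View pics/w1.png

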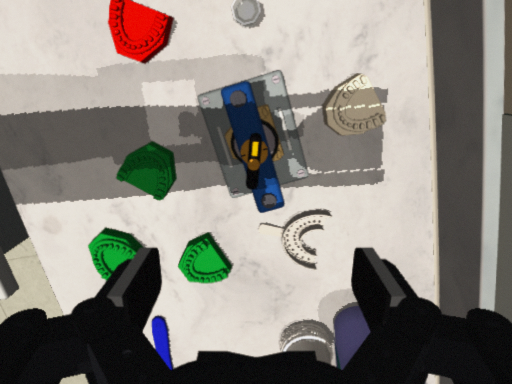

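The wrist view shows the wing near (254,165), upright in the image, with the yellow end up. I'll zoom in to measure it.

```bash
python3 -c "
from h import *
a=cv2.imread('pics/w1.png')[65:215,185:320]
cv2.imwrite('pics/w1z.png',cv2.resize(a,None,fx=4,fy=4,interpolation=cv2.INTER_CUBIC))"
```

```text
(no output)
```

View pics/w1z.png

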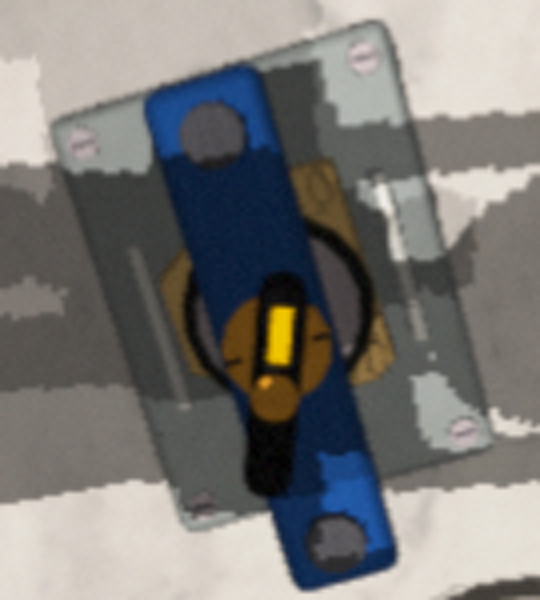

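```bash
python3 - <<'E'
from h import *
import json
s=json.load(open('w1.json'))
o=lambda u,v:((u+.5)/4-.5+185,(v+.5)/4-.5+65)
B=lambda p,z:back('wrist',o(*p),z,s)
n=[B((213,133),.096),B((337,542),.096)]; d=n[0]-n[1]
print(n,np.mean(n,0),'yaw',np.arctan2(-d[0],d[1]),np.linalg.norm(d))
w=[B(p,.142) for p in [(285,295),(281,335),(275,397),(267,490)]]
print(np.round(w,4))
d=w[0]-w[3]; print(np.arctan2(d[1],d[0]),np.linalg.norm(d),(w[0]+w[3])/2)
# model overlay
im=cv2.imread('pics/w1.png')
c=np.array([.547,.0045]);
for th,col in((1.36,(0,0,255)),(1.42,(0,255,0))):
  e=np.array([np.cos(th),np.sin(th)]);f=np.array([-e[1],e[0]])
  q=[np.r_[c+a*.022*e+b*.005*f,.142] for a,b in((1,1),(1,-1),(-1,-1),(-1,1))]
  print(th,((proj('wrist',q,s)-[185,65]+.5)*4-.5).round())
E
```

```text
[array([0.54364634, 0.05368951, 0.096     ]), array([ 0.55368061, -0.04562326,  0.096     ])] [0.54866348 0.00403313 0.096     ] yaw 0.10069535516440144 0.09981839998055135
[[ 0.554   0.0228  0.142 ]
 [ 0.5518  0.0153  0.142 ]
 [ 0.5483  0.0033  0.142 ]
 [ 0.5431 -0.0154  0.142 ]]
1.291109174738603 0.03971825793076844 [0.54855007 0.00373    0.142     ]
1.36 [[244. 281.]
 [295. 282.]
 [290. 499.]
 [241. 498.]]
1.42 [[237. 282.]
 [289. 280.]
 [297. 497.]
 [247. 499.]]
```

```bash
python3 -c "
from h import *
plan((0.5485,0.004,0.126),1.30,5,.04)"
```

```text
t 2.08 pos [ 0.5471 -0.0113  0.2688] rot [-3.139 -0.005  1.383] gap 0.995 F [-0.5  0.7 -1.1] T [-0.04  0.02 -0.01]
[-0.002, -0.005, 0.083] [0.41, -0.03, 3.98]
[-0.0, -0.0, 0.0] [0.42, -0.08, 3.98]
[-0.0, 0.0, -0.0] [0.42, -0.08, 3.98]
[-0.0, -0.0, -0.0] [0.25, -0.04, 2.35]
[-0.0, 0.0, -0.0] [0.0, 0.0, 0.0]
```

{"method": "carry_out", "body": {"motion": [[0, 0, 0.083, 0.8, 0, 2, 60], [0, 0, 0, 0.8, -0.1, 3, 60], [0, 0, 0, 0, 0, 3, 60], [0, 0, 0, 0, 0, 0, 60], [0, 0, 0, 0, 0, 0, 60]]}}

```text
time_s: 2.7
tool_pos: [0.5503, -0.0005, 0.1907]
tcp_rot: [3.138, -0.005, 1.288]
wrist_force: [0.1, -0.4, -0.4]
finger_gap: 0.599
```

```bash
python3 -c "
from h import *
plan((0.5485,0.004,0.126),1.30,3,.03)
cv2.imwrite('pics/w2.png',ctrl.get_image('wrist'))"
```

```text
t 2.7 pos [ 5.503e-01 -5.000e-04  1.907e-01] rot [ 3.138 -0.005  1.288] gap 0.599 F [ 0.1 -0.4 -0.4] T [0.04 0.07 0.01]
[0.003, -0.005, -0.012] [0.16, -0.15, 2.99]
[0.0, 0.0, -0.0] [0.18, -0.14, 2.99]
[0.0, 0.0, -0.0] [0.03, -0.02, 0.48]
```

View pics/w2.png

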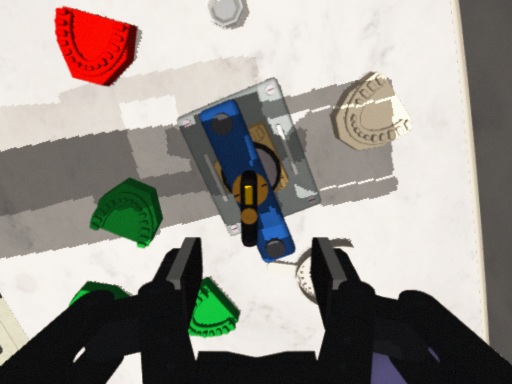

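The wing at (249,172–245) is parallel to the jaws and about 1–2 mm off centre, which agrees with the plan. I'll descend now.

{"method": "carry_out", "body": {"motion": [[0, -0.005, 0, 0.2, -0.15, 2.5, 60], [0, 0, 0, 0.1, -0.1, 2.5, 60], [0, 0, 0, 0.1, 0, 1.2, 60], [0, 0, 0, 0, 0, 0, 60]]}}

```text
time_s: 3.25
tool_pos: [0.5535, 0.0028, 0.1345]
tcp_rot: [3.126, -0.002, 1.287]
wrist_force: [-0.4, 0.7, -0.1]
finger_gap: 0.596
```

```bash
python3 -c "
from h import *
plan((0.5485,0.004,0.126),1.29,2,.03)
cv2.imwrite('pics/w3.png',ctrl.get_image('wrist'))"
```

```text
t 3.25 pos [0.5535 0.0028 0.1345] rot [ 3.126e+00 -2.000e-03  1.287e+00] gap 0.596 F [-0.4  0.7 -0.1] T [ 0.03 -0.01  0.02]
[0.015, -0.002, -0.003] [-0.02, -0.53, 0.84]
[0.0, 0.0, 0.0] [0.0, 0.0, 0.0]
```

View pics/w3.png

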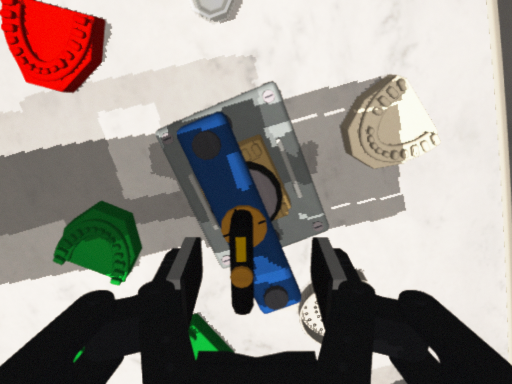

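The wing is at column 241, so the tool needs about 5 mm in −ty, which matches the calculation.

{"method": "carry_out", "body": {"motion": [[0.015, 0, 0, 0, -0.53, 0.4, 60], [0, 0, 0, 0, 0, 0.4, 60], [0, 0, 0, 0, 0, 0, 60]]}}

```text
time_s: 3.68
tool_pos: [0.5502, 0.0041, 0.1294]
tcp_rot: [3.137, -0.003, 1.287]
wrist_force: [-0.8, -0.3, 0.7]
finger_gap: 0.6
```

```bash
python3 -c "
from h import *
plan((0.5485,0.004,0.126),1.29,2,.03)
cv2.imwrite('pics/w4.png',ctrl.get_image('wrist'))"
```

```text
t 3.67 pos [0.5502 0.0041 0.1294] rot [ 3.137e+00 -3.000e-03  1.287e+00] gap 0.6 F [-0.8 -0.3  0.7] T [0.01 0.01 0.02]
[0.005, -0.003, -0.003] [-0.06, -0.16, 0.34]
[-0.0, 0.0, 0.0] [0.0, 0.0, 0.0]
```

View pics/w4.png

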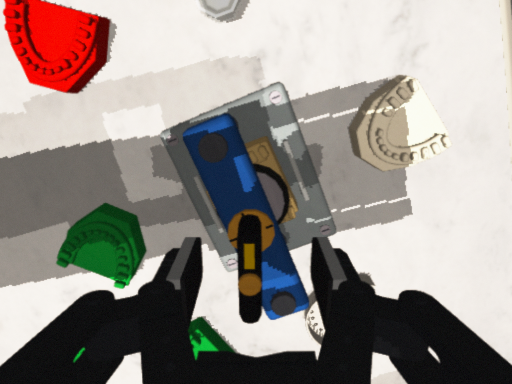

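{"method": "carry_out", "body": {"motion": [[0.005, 0, 0, 0, -0.2, 0.35, 60], [0, 0, 0, 0, 0, 0, 60]]}}

```text
time_s: 3.98
tool_pos: [0.5484, 0.0047, 0.126]
tcp_rot: [-3.141, -0.003, 1.287]
wrist_force: [-0.2, -0.0, 0.0]
finger_gap: 0.597
```

```bash
python3 -c "
from h import *
plan((0.5485,0.004,0.126),1.29,1,.03)
cv2.imwrite('pics/w5.png',ctrl.get_image('wrist'))"
```

```text
t 3.98 pos [0.5484 0.0047 0.126 ] rot [-3.141e+00 -3.000e-03  1.287e+00] gap 0.597 F [-0.2 -0.   0. ] T [ 0.03 -0.03 -0.02]
[-0.0, -0.003, -0.003] [-0.06, 0.03, 0.0]
```

View pics/w5.png

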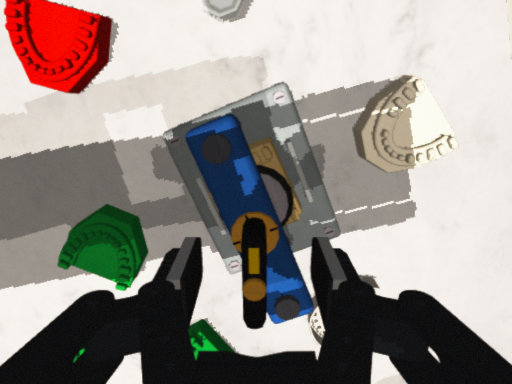

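The wing at column 254 sits midway between the fingers (201 and 311). I'll close on it.

{"method": "carry_out", "body": {"motion": [[0, 0, 0, 0, 0, 0, 30], [0, 0, 0, 0, 0, 0, 0], [0, 0, 0, 0, 0, 0, 0], [0, 0, 0, 0, 0, 0, 0], [0, 0, 0, 0, 0, 0, 0]]}}

```text
time_s: 4.65
tool_pos: [0.5478, 0.0049, 0.1265]
tcp_rot: [-3.14, -0.003, 1.287]
wrist_force: [-2.6, 0.6, 1.2]
finger_gap: 0.107
```

```bash
python3 -c "
from h import *
plan((0.5485,0.004,0.126),1.29,1,.03)
cv2.imwrite('pics/w6.png',ctrl.get_image('wrist'))"
```

```text
t 4.65 pos [0.5478 0.0049 0.1265] rot [-3.140e+00 -3.000e-03  1.287e+00] gap 0.107 F [-2.6  0.6  1.2] T [-0.04  0.16  0.01]
[-0.002, -0.003, -0.003] [-0.07, 0.1, 0.05]
```

View pics/w6.png

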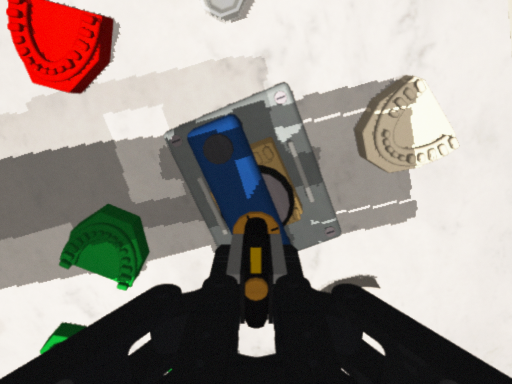

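{"method": "carry_out", "body": {"motion": [[0, 0, 0.14, 0, 0, 0.01, 0], [0, 0, 0.14, 0, 0, 0.01, 0], [0, 0, 0.14, 0, 0, 0.01, 0], [0, 0, 0.14, 0, 0, 0.01, 0]]}}

```text
time_s: 5.2
tool_pos: [0.5479, 0.0048, 0.1261]
tcp_rot: [-3.139, -0.001, 0.71]
wrist_force: [-2.7, 0.2, 1.1]
finger_gap: 0.107
```

```bash
python3 -c "
from h import *
plan((0.5480,0.0045,0.1257),0.098,4,.03,.14)"
```

```text
t 5.2 pos [0.5479 0.0048 0.1261] rot [-3.139e+00 -1.000e-03  7.100e-01] gap 0.107 F [-2.7  0.2  1.1] T [-0.    0.27  0.05]
[-0.001, -0.0, 0.14] [-0.01, 0.03, 0.04]
[-0.001, -0.0, 0.14] [0.0, 0.0, 0.0]
[-0.001, -0.0, 0.14] [0.0, 0.0, 0.0]
[-0.001, -0.0, 0.14] [0.0, 0.0, 0.0]
```

{"method": "carry_out", "body": {"motion": [[0, 0, 0.14, 0, 0, 0.01, 0], [0, 0, 0.14, 0, 0, 0.01, 0], [0, 0, 0.14, 0, 0, 0.01, 0]]}}

```text
time_s: 5.58
tool_pos: [0.548, 0.0047, 0.1257]
tcp_rot: [-3.139, 0.0, 0.276]
wrist_force: [-2.1, 0.5, 1.4]
finger_gap: 0.107
```

```bash
python3 -c "
from h import *
plan((0.5480,0.0045,0.1255),0.098,4,.03,.14)"
```

```text
t 5.58 pos [0.548  0.0047 0.1257] rot [-3.139  0.     0.276] gap 0.107 F [-2.1  0.5  1.4] T [-0.04  0.25  0.08]
[-0.002, 0.0, 0.14] [-0.0, 0.02, 0.02]
[-0.0, 0.0, 0.038] [0.0, 0.0, 0.0]
[0.0, 0.0, -0.0] [0.0, 0.0, 0.0]
[0.0, -0.0, -0.0] [0.0, 0.0, 0.0]
```

Next I'll use small steps and watch the torque for the stop.

{"method": "carry_out", "body": {"motion": [[0, 0, 0.08, 0, 0, 0.01, 0], [0, 0, 0.05, 0, 0, 0, 0]]}}

```text
time_s: 5.82
tool_pos: [0.548, 0.0046, 0.1256]
tcp_rot: [-3.14, 0.0, 0.141]
wrist_force: [-2.6, 0.8, 1.4]
finger_gap: 0.106
```

```bash
python3 -c "
from h import *
plan((0.5480,0.0045,0.1255),0.098,1,.03,.14)"
```

```text
t 5.83 pos [0.548  0.0046 0.1256] rot [-3.14   0.     0.141] gap 0.106 F [-2.6  0.8  1.4] T [0.06 0.25 0.09]
[-0.002, 0.001, 0.043] [0.0, 0.01, 0.01]
```

{"method": "carry_out", "body": {"motion": [[0, 0, 0.05, 0, 0, 0, 0]]}}

```text
time_s: 5.95
tool_pos: [0.548, 0.0046, 0.1256]
tcp_rot: [-3.14, 0.001, 0.09]
wrist_force: [-2.9, 0.3, 1.9]
finger_gap: 0.106
```

```bash
python3 -c "
from h import *
plan((0.5480,0.0045,0.1255),0.098,1,.03,.14)"
```

```text
t 5.95 pos [0.548  0.0046 0.1256] rot [-3.14e+00  1.00e-03  9.00e-02] gap 0.106 F [-2.9  0.3  1.9] T [0.04 0.18 0.44]
[-0.002, 0.001, -0.008] [0.0, 0.01, 0.01]
```

The z torque jumped from 0.09 to 0.44 N m at yaw 0.09, so this is the stop. I'll press slightly further to confirm and hold.

{"method": "carry_out", "body": {"motion": [[0, 0, 0.03, 0, 0, 0, 0], [0, 0, 0.02, 0, 0, 0, 0]]}}

```text
time_s: 6.2
tool_pos: [0.5479, 0.0047, 0.1256]
tcp_rot: [-3.141, 0.001, 0.044]
wrist_force: [-1.5, 0.6, 0.8]
finger_gap: 0.106
```

```bash
python3 -c "
from h import *
plan((0.5480,0.0045,0.1255),0.098,1,.03,.14)"
```

```text
t 6.2 pos [0.5479 0.0047 0.1256] rot [-3.141e+00  1.000e-03  4.400e-02] gap 0.106 F [-1.5  0.6  0.8] T [0.16 0.29 1.41]
[-0.0, 0.001, -0.054] [0.01, 0.02, 0.01]
```

{"method": "carry_out", "body": {"motion": [[0, 0, 0.02, 0, 0, 0, 0], [0, 0, 0.02, 0, 0, 0, 0]]}}

```text
time_s: 6.45
tool_pos: [0.5479, 0.0047, 0.1257]
tcp_rot: [3.141, 0.001, 0.007]
wrist_force: [-1.5, 1.5, 1.1]
finger_gap: 0.108
```

```bash
python3 -c "
from h import *
plan((0.5480,0.0045,0.1255),0.098,1,.03,.14)"
```

```text
t 6.45 pos [0.5479 0.0047 0.1257] rot [3.141e+00 1.000e-03 7.000e-03] gap 0.108 F [-1.5  1.5  1.1] T [0.14 0.29 2.09]
[0.001, 0.001, -0.091] [0.01, 0.02, 0.02]
```

Torque rises to 2.1 N m with wind-up in the grip, so the screw is seated and has been held for about 0.5 s. Contact was at tool yaw ≈0.105, so the back-off target is yaw ≈1.67.

{"method": "carry_out", "body": {"motion": [[0, 0, -0.14, 0, 0, 0, 0], [0, 0, -0.14, 0, 0, -0.01, 0], [0, 0, -0.14, 0, 0, -0.01, 0], [0, 0, -0.14, 0, 0, -0.01, 0], [0, 0, -0.14, 0, 0, -0.01, 0]]}}

```text
time_s: 7.08
tool_pos: [0.5479, 0.0048, 0.1261]
tcp_rot: [-3.138, -0.002, 0.703]
wrist_force: [-2.2, 1.5, 2.1]
finger_gap: 0.106
```

```bash
python3 -c "
from h import *
plan((0.5480,0.0047,0.1262),1.67,1,.03,.14)"
```

```text
t 7.08 pos [0.5479 0.0048 0.1261] rot [-3.138e+00 -2.000e-03  7.030e-01] gap 0.106 F [-2.2  1.5  2.1] T [-0.01  0.25 -0.11]
[-0.0, -0.001, -0.14] [0.0, 0.01, -0.01]
```

{"method": "carry_out", "body": {"motion": [[0, 0, -0.14, 0, 0, -0.01, 0], [0, 0, -0.14, 0, 0, -0.01, 0], [0, 0, -0.14, 0, 0, -0.01, 0], [0, 0, -0.14, 0, 0, -0.01, 0]]}}

```text
time_s: 7.58
tool_pos: [0.5478, 0.0048, 0.1265]
tcp_rot: [-3.138, -0.008, 1.26]
wrist_force: [-2.1, 0.6, 2.9]
finger_gap: 0.104
```

```bash
python3 -c "
from h import *
plan((0.5480,0.0047,0.1266),1.67,1,.03,.14)"
```

```text
t 7.58 pos [0.5478 0.0048 0.1265] rot [-3.138 -0.008  1.26 ] gap 0.104 F [-2.1  0.6  2.9] T [-0.13  0.35 -0.02]
[-0.001, -0.003, -0.14] [-0.0, 0.02, -0.01]
```

{"method": "carry_out", "body": {"motion": [[0, 0, -0.14, 0, 0, -0.01, 0], [0, 0, -0.14, 0, 0, -0.01, 0], [0, 0, -0.12, 0, 0, -0.01, 0], [0, 0, 0, 0, 0, 0, 0]]}}

```text
time_s: 8.07
tool_pos: [0.5477, 0.0047, 0.1268]
tcp_rot: [3.142, -0.013, 1.652]
wrist_force: [-2.9, 3.6, 1.7]
finger_gap: 0.101
```

```bash
python3 -c "
from h import *
plan((0.5480,0.0047,0.1268),1.67,1,.03,.14)
cv2.imwrite('pics/w7.png',ctrl.get_image('wrist'))
a=ctrl.get_image('top'); cv2.imwrite('pics/t7.png',cv2.resize(a[120:210,220:350],None,fx=6,fy=6,interpolation=cv2.INTER_CUBIC))
b=ctrl.get_image('side'); cv2.imwrite('pics/s7.png',cv2.resize(b[130:260,150:280],None,fx=4.6,fy=4.6,interpolation=cv2.INTER_CUBIC))
"
```

```text
t 8.07 pos [0.5477 0.0047 0.1268] rot [ 3.142 -0.013  1.652] gap 0.101 F [-2.9  3.6  1.7] T [-0.22  0.27  0.03]
[0.0, -0.012, -0.018] [-0.01, 0.03, 0.0]
```

View pics/w7.png

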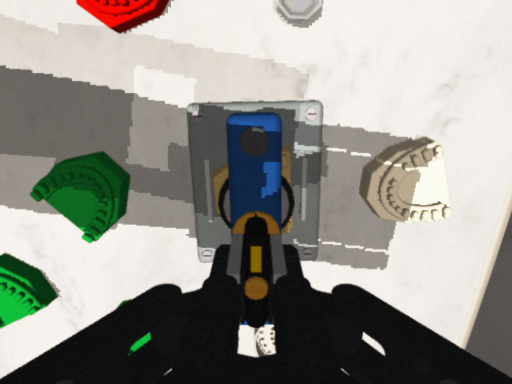

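View pics/s7.png

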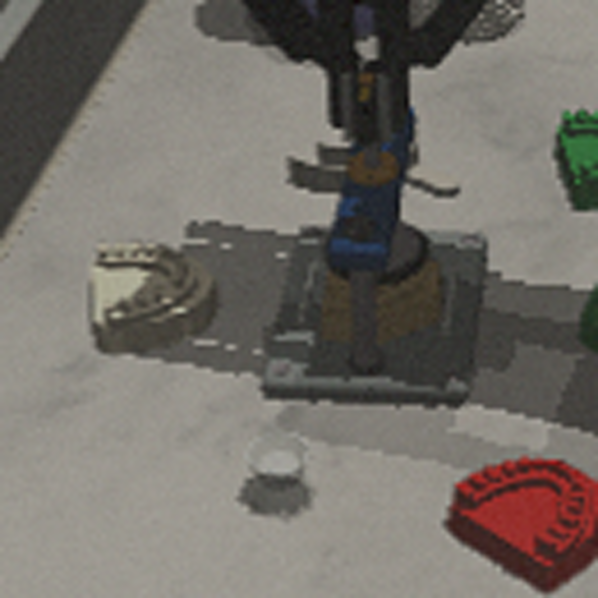

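The wrist view shows the wing at (257,265), still between the pads and parallel to the bridge, which is the quarter-turn setting. In the side view the cast, dish and cream cast are where they were. I'll let it settle, check and hand in.

{"method": "carry_out", "body": {"motion": [[0, 0, -0.01, 0, 0, 0, 0], [0, 0, 0, 0, 0, 0, 0], [0, 0, 0, 0, 0, 0, 0], [0, 0, 0, 0, 0, 0, 0]]}}

```text
time_s: 8.72
tool_pos: [0.5477, 0.0048, 0.1268]
tcp_rot: [3.141, -0.012, 1.661]
wrist_force: [-1.3, 0.4, 2.5]
finger_gap: 0.109
```

```bash
python3 -c "
from h import *
plan((0.5480,0.0047,0.1268),1.67,1,.03,.14)
print(np.round(ctrl.read_state()['qvel'],3))
print(ctrl.job_done())
"
```

```text
t 8.72 pos [0.5477 0.0048 0.1268] rot [ 3.141 -0.012  1.661] gap 0.109 F [-1.3  0.4  2.5] T [-0.23  0.33  0.04]
[0.0, -0.012, -0.009] [-0.01, 0.03, 0.0]
[-0.    -0.001  0.003  0.    -0.     0.002]
the job is handed in; nothing more can be done
None
```

View pics/t7.png

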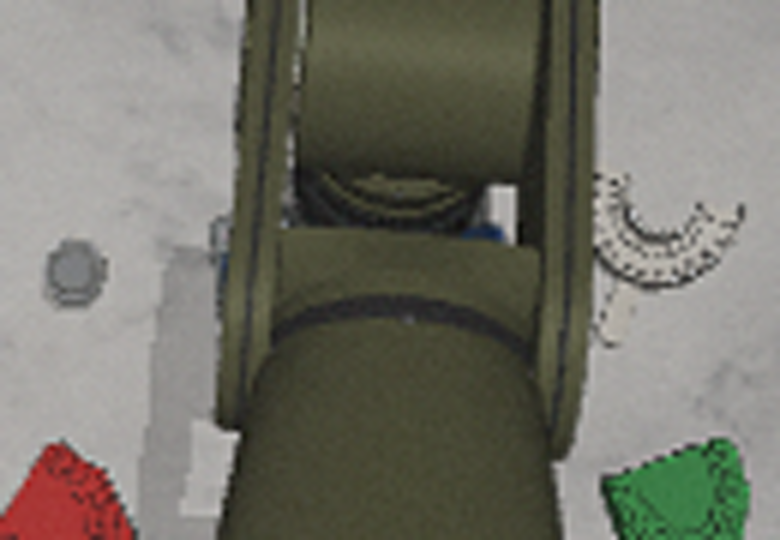

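I turned the thumbscrew clockwise onto its stop, then backed it off about 1.56 rad (89°). I handed the job in at 8.7 s with the screw still gripped.

- **Seating:** the clockwise torque rose from 0.09 to 2.1 N m once the wing reached the stop, at tool yaw about 0.105. It was held there for about 0.5 s.
- **Final setting:** tool yaw was 1.661, and the last wrist picture showed the wing parallel to the bridge and between the pads. The fingers were stopped on the wing at a gap reading of 0.109, about 9 mm. The joint speeds were near zero. I had no direct reading of the finger force or the screw angle, so both are inferred.
- **Surroundings:** the last side and top pictures show the clamped cast, cream cast, dish and tray where they started, by eye and without measuring. The arm hid the clamp from the top camera.
- **Disagreements:** the top and wrist pictures gave starting wing angles of 1.36 and 1.29 rad. I used the wrist value, and the jaw alignment agreed with it. During the approach the tool drifted about 5 mm sideways, which I corrected before closing the fingers.

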